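# Close and pin the film cell

### The arm

A 6-joint arm with a two-finger parallel gripper is mounted at the origin on the work surface. World frame = base frame: x ahead of the robot, y to its left, z up, the work surface at z = 0. Lengths are in m, angles in rad, forces in N, time in s.
With the tool pointing down it reaches from about 0.35 to 0.925 m from the base axis. Payload 6.4 kg.
Tool frame: the origin (TCP) lies midway between the tips of the shut fingers; the grasp point (between the pads) lies 19 mm behind it (tcp_to_grasp is the distance from the TCP to the grasp point, in m); z points along the fingers, x is the direction in which the jaws open and shut, and the axes are right-handed (so a half turn about z gives the same grasp; the last joint's range is limited). The gripper opens to 85 mm and grips with 20 to 120 N. Pads are 22 mm wide; open, the fingers measure 114 mm over their backs; the gripper's body (76 mm by 85 mm) begins 54 mm behind the grasp point. The pads swing forward as they close: fully open they stand 13 mm farther back than shut.
Start: joints at [-1.446, 0.245, 1.558, -0, 1.339, -0.174], TCP at [0.191, -0.621, 0.231] pointing down, gripper open.
Joint ranges: [-3.13, 3.13], [-1.02, 2.26], [0.13, 2.54], [-0.95, 4.09], [0.21, 2.88], [-2.74, 2.74]. Speed limits (rad/s): [2.57, 2.57, 3.14, 3.14, 3.14, 3.14].

### API

Orientations are given as [roll, pitch, yaw] about the fixed x, y, z axes, in that order (R = Rz(yaw) Ry(pitch) Rx(roll)).
In Python, from rig import * gives the robot as it stands.
- The arm moves only by the tool play_rows, never from a script. Its argument "plan" is a list that holds one entry, the list of rows, each a list of 5 numbers: the shift along the tool's x, y, z in m, then the turn about the tool's z in degrees, then the opening in per cent of the stroke, from 0 (shut) to 100 (fully open). A call has 1 to 5 rows; each row shifts and turns the commanded pose from where the row before left it, along the tool's axes as they then stand; what a row does not reach is not made up. A row lasts 1/10 s, in which the tool goes at most 50 mm and 8.59 degrees, less where a joint would pass 70% of its speed; a pose out of reach is approached as far as the arm can. A call with a gripper value outside its range is refused whole. The fingers move at their own pace and stop on an object; the grip force is fixed at half the most. Time passes only in rows, so rows that do not move let the fingers close. It gives the time, the measured TCP pose, the force and the opening at its end, in the units of the state.
- get_state(): the state, without advancing time (a new reading comes with each control period).
- snapshot(name): name is "scene" or "top" or "wrist"; returns a dict with "frame" (400x640x3 uint8, red, green, blue), "fx", "fy", "cx", "cy" (pixels), "position" and "rotation" of the camera in the world. Camera axes: x right, y down, z forward; pixel columns grow to the right and rows downward; lengths in m; the calibration is good to about 2 mm. The wrist camera is an equidistant fisheye: a pixel r from the principal point sees the ray r / f radians off the axis. A picture is of the moment at which its call begins. There is no depth.
- close_job(): hands the job in, once; it reports no verdict.
The state is a dict: "time_s": time; "joint_pos": joint angles; "joint_vel": joint speeds; "effort": joint torques, N m; "ee_pos": TCP position; "tool_rot": TCP orientation; "force": force on the tool from outside, world axes, zero at the start; "wrist_torque": the same for the moment, N m; "finger_gap": opening from 0.0 (shut) to 1.0 (fully open).
Only numpy, scipy, OpenCV 4.12 (cv2) and the standard library are available. Lean on these libraries where they do the work, as an engineer would, in place of code of your own. Each camera call takes 0.05 s, during which the arm holds its last target.

### The job

Swing the open green lid of the film cell down onto its gasket, then take the green-knobbed pin from the stand and push it down through the lid's hole and the base's hole beneath until its collar bears on the lid. The rubber gasket pushes the lid slightly ajar, so keep pressing firmly down with the pin until the lid is fully shut, and finish while still holding and pressing it so: do not let go. Leave the black-knobbed pin, the cuvette box and the bottle where they are.

Things in the scene. Friction and masses are not known exactly. Their poses are not given: they have to be found in the camera images.
- jig: fixed film cell, aluminium base half 130 (x) x 100 (y) x 40 mm high, origin at the centre of its underside on the bench. The lid's hinge runs along its own y at its +x edge; the pin hole is near its -x edge
- hinge (a point): middle of the lid's hinge axis, at x +62 mm, y 0, z 44 mm in the base's frame. The green lid is a flat slab 96 mm wide and 12 mm thick that spans 3 to 127 mm from this axis; when shut its underside is 42 mm and its top 54 mm above the bench (2 mm below and 10 mm above the axis)
- lid (a joint): swing of the lid above its gasket (rad): 0 = swung right down onto the gasket, about 1.5 upright, at most 1.55. A stiff hinge keeps it where it is left (about 1 N at the free edge moves it). The lid's slope against the level base is this angle plus gasket
- lid_hole (a point): centre of the hole's mouth on the lid's outer (top) face, 107 mm from the hinge axis on the lid's centre line. Hole 14 mm diameter, 12 mm deep, right through, chamfered. Moves with the lid; with the lid shut it lies 14 mm above base_hole
- base_hole (a point): centre of the mouth of the 13 mm chamfered hole in the base's top face, 40 mm above the bench, at x -45 mm, y 0 in the base's frame; it goes straight down through the whole 40 mm
- stand: fixed grey pin stand 60 (x) x 120 (y) x 50 mm high on a thin blue foot, origin at the centre of its underside; two 12 mm holes, 32 mm either side of its centre along its own y, each with a pin standing in it, collar on the stand's top, knob turned up to 0.3 rad from the stand's axes
- pin: the pin to use, green knob, 100 g. Origin at the knob's centre, z up along the pin. The knob is a square bar 18 x 18 mm (sides along its x and y) and 46 mm tall (23 mm below to 23 mm above the origin); under it a steel collar 26 mm diameter, 6 mm thick, underside 29 mm below the origin; then a 10 mm shaft 46 mm long with a chamfered foot
- pin_tip (a point): foot of the green pin's shaft, 75 mm below the knob's centre
- spare_pin: bystander: like the pin but with a black knob and a shaft only 22 mm long; origin at the centre of its knob; stays in the stand
- cuvette_box: bystander: flat box of cuvettes, black and blue with a clear lid, 90 x 110 x 32 mm, origin at the centre of its underside
- bottle: bystander: amber reagent bottle with a white cap, 48 mm diameter, 100 mm tall, origin at the centre of its underside
- gasket (a joint): springiness of the blue rubber gasket under the lid, as an angle about the same hinge axis (rad): 0.05 = relaxed, the lid stands ajar by 5 mm at the pin hole; 0 = squeezed right down, lid level and fully shut against a hard stop. Springs back to 0.05 when not pressed. Down at the hole it takes 2 N to start and 5 to 6 N to shut it fully
Things that resemble listed ones, but are neither listed nor needed, are in the scene too. Leave any white look-alike of the pin alone.

How it is judged:
By the outcome, as a careful person would: the job done as asked, in the order asked, and still so for the second after the job is handed in, while the arm keeps its last pose, push and grip.
It also fails if it takes over 58 s, if anything falls off the work surface, if the arm or the gripper's body presses on something with over 40 N, if the wrist force passes 120 N, or if a joint passes its speed limit or range.

## Working session

There is one attempt and no reset: what is moved stays moved. The work goes in short steps, Python scripts to look and compute and a tool call to move; the robot and the scene stay as the last step left them, time stands still between calls to the robot, and variables do not carry over. Pictures are saved under pics/ and viewed, and the job is handed in when it is done.

Besides the shell and the picture viewer there is one more tool, called after "Request:" as name(argument=value, ...), one argument or row to a line, values as JSON. play_rows: Moves the arm, as the interface text tells. Its arguments: {"type":"object","properties":{"plan":{"type":"array"}},"required":["plan"]}

```bash
ls; mkdir -p pics; python3 - <<'E'
from rig import *
import cv2,numpy as np
s=get_state();print({k:np.round(v,3) for k,v in s.items()})
for n in("scene","top","wrist"):
    d=snapshot(n);np.savez("pics/%s0.npz"%n,**d)
    cv2.imwrite("pics/%s0.png"%n,d["frame"][:,:,::-1])
    print(n,d["fx"],d["fy"],d["cx"],d["cy"],np.round(d["position"],4),np.round(d["rotation"],4).tolist())
E
```

```text
pics
{'time_s': np.float64(0.0), 'joint_pos': array([-1.446,  0.246,  1.559, -0.   ,  1.339, -0.174]), 'joint_vel': array([-0.002,  0.   ,  0.001,  0.   ,  0.002, -0.   ]), 'effort': array([ 1.0000e-03, -4.2951e+01, -3.2613e+01, -0.0000e+00,  5.0000e-03,
        0.0000e+00]), 'ee_pos': array([ 0.191, -0.621,  0.23 ]), 'tool_rot': array([-3.141e+00,  2.000e-03, -1.272e+00]), 'force': array([ 0.057,  0.231, -0.149]), 'wrist_torque': array([-0.027,  0.035,  0.002]), 'finger_gap': np.float64(1.004)}
scene 414.93747416477356 414.93747416477356 320.22827616453344 203.04817781372645 [ 1.0378 -0.5562  0.5969] [-2.1542, 0.0091, 0.6655]
top 461.52208022148415 461.52208022148415 319.29689523350953 198.86963979643903 [0.3696 0.035  1.2594] [-2.9692, -0.0074, -1.5978]
wrist 309.70691628693146 309.70691628693146 320.652987632467 201.68897603654466 [ 0.2688 -0.5958  0.3714] [2.8172, 0.0026, -1.2728]
```

View pics/scene0.png

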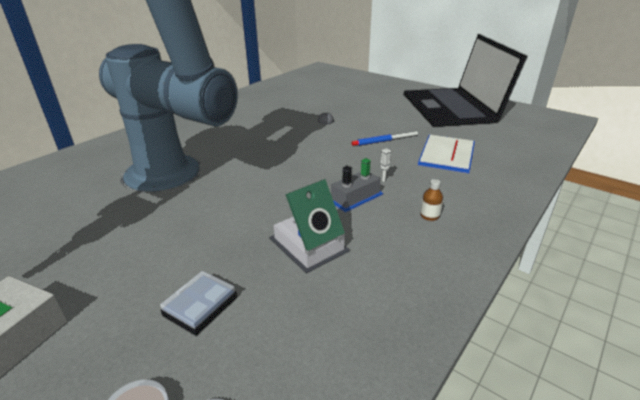

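View pics/top0.png

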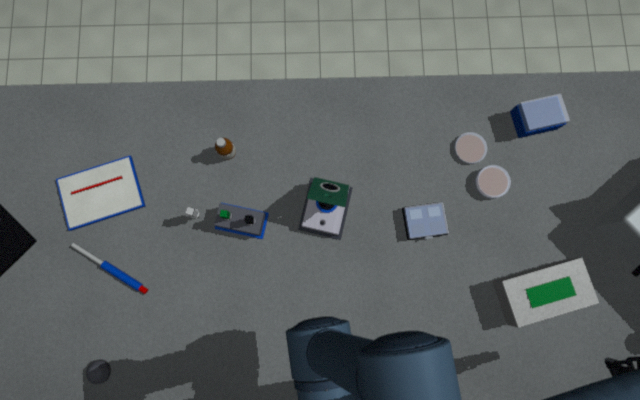

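View pics/wrist0.png

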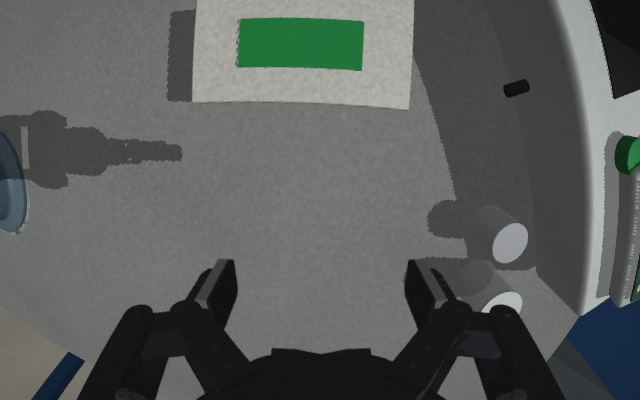

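The scene view shows the lid open at (320,215), the stand with the black knob at (347,175) and the green knob at (365,167), and the white look-alike at (386,160). In the top view the base hole is at (322,222), the lid ring at (330,186), the green knob at (224,214), the black knob at (249,219) and the white pin at (192,212). Other green things are the patches on the white block at (550,291) in top and (300,45) in wrist. I choose the green knob in the stand and will check it in a crop.

```bash
cat > h.py <<'E'
import numpy as np,cv2
from scipy.spatial.transform import Rotation as R
def load(f):
    d=np.load(f);return {k:d[k] for k in d.files}
def Rm(d): return R.from_euler('xyz',d["rotation"]).as_matrix()
def ray(d,u,v,fish=False):
    x,y=(u-d["cx"])/d["fx"],(v-d["cy"])/d["fy"]
    if fish:
        r=np.hypot(x,y);c=np.array([x/r*np.sin(r),y/r*np.sin(r),np.cos(r)]) if r>1e-9 else np.array([0,0,1.])
    else: c=np.array([x,y,1.])
    c=Rm(d)@c;return c/np.linalg.norm(c)
def onz(d,u,v,z,fish=False):
    c=ray(d,u,v,fish);p=np.array(d["position"]);return p+c*(z-p[2])/c[2]
def proj(d,P,fish=False):
    c=(np.atleast_2d(P)-d["position"])@Rm(d)
    if fish:
        rr=np.hypot(c[:,0],c[:,1]);t=np.arctan2(rr,c[:,2]);s=t/np.maximum(rr,1e-12)
    else: s=1/c[:,2]
    return np.c_[d["cx"]+d["fx"]*c[:,0]*s,d["cy"]+d["fy"]*c[:,1]*s]
def tri(p1,r1,p2,r2):
    A=sum(np.eye(3)-np.outer(r,r) for r in(r1,r2));b=sum((np.eye(3)-np.outer(r,r))@p for p,r in((p1,r1),(p2,r2)))
    X=np.linalg.solve(A,b);g=[np.linalg.norm((np.eye(3)-np.outer(r,r))@(X-p)) for p,r in((p1,r1),(p2,r2))]
    return X,g
def crop(d,x0,y0,x1,y1,k,out):
    cv2.imwrite(out,cv2.resize(d["frame"][y0:y1,x0:x1,::-1],None,fx=k,fy=k,interpolation=cv2.INTER_CUBIC))
E
python3 - <<'E'
from h import *
t=load("pics/top0.npz");s=load("pics/scene0.npz")
crop(t,180,165,360,250,4.4,"pics/tc.png");crop(s,265,140,400,275,4.4,"pics/sc.png")
E
```

```text
(no output)
```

View pics/tc.png

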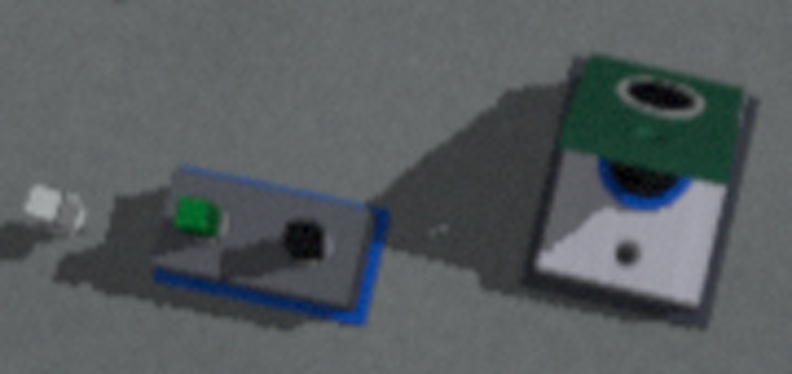

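View pics/sc.png

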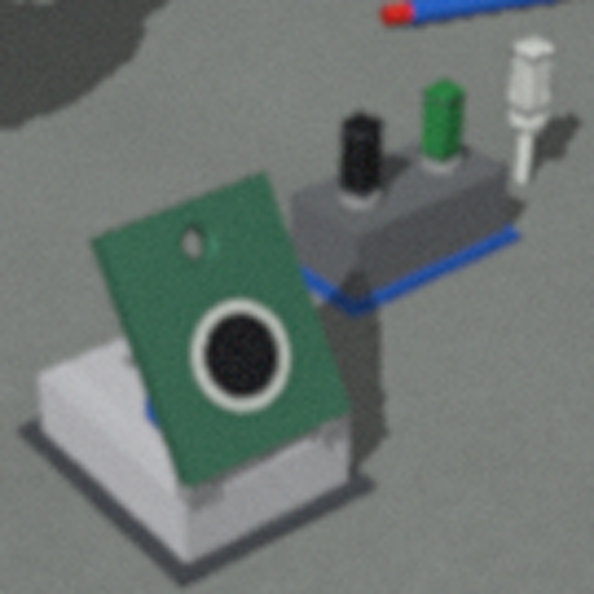

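```bash
python3 - <<'E'
from h import *
t=load("pics/top0.npz");s=load("pics/scene0.npz")
T=lambda u,v:(u/4.4+180-.4,v/4.4+165-.4)
S=lambda u,v:(u/4.4+265-.4,v/4.4+140-.4)
bh=onz(t,*T(627,252),.04);a=onz(t,*T(540,270),.04);b=onz(t,*T(705,303),.04)
print("hole",bh,"corners",a,b,np.linalg.norm(a-b))
sc=[onz(s,*S(*q),.04) for q in((40,378),(187,553),(345,440))];print("scene top corners?",sc)
yv=(a-b)/np.linalg.norm(a-b);yaw=np.arctan2(-yv[0],yv[1]);print("yaw",yaw)
hl=tri(t["position"],ray(t,*T(627,252)),s["position"],ray(s,*S(195,242)));
# lid free-edge corners scene & top
P=[tri(t["position"],ray(t,*T(*q)),s["position"],ray(s,*S(*w))) for q,w in(((562,150),(265,172)),((724,183),(93,241)),((590,55),(345,412)),((745,90),(187,487)),((658,97),(242,355)))]
for p in P:print(np.round(p[0],4),np.round(p[1],4))
# stand
q=[onz(t,*T(*c),.05) for c in((180,170),(372,207),(352,305),(155,268))]
print("stand top",np.round(q,4),np.linalg.norm(q[0]-q[1]),np.linalg.norm(q[1]-q[2]))
print("green top",onz(t,*T(194,216),.102),"black",onz(t,*T(302,240),.102))
# colour mask green knob
for n,d in(("t",t),("s",s)):
    f=d["frame"].astype(int);m=(f[...,1]>1.7*f[...,0])&(f[...,1]>1.7*f[...,2])&(f[...,1]>60)
    k,l,st,c=cv2.connectedComponentsWithStats(m.astype(np.uint8))
    print(n,[(st[i],c[i].round(1)) for i in range(1,k) if st[i][4]>8])
E
```

```text
hole [0.51932356 0.01453295 0.04      ] corners [0.50977114 0.06730212 0.04      ] [ 0.48722224 -0.03153345  0.04      ] 0.10137515202510776
scene top corners? [array([ 0.48617267, -0.03166441,  0.04      ]), array([ 0.63066537, -0.08795983,  0.04      ]), array([0.63975816, 0.02193852, 0.04      ])]
yaw -0.22430635867041704
[0.5651 0.0522 0.1504] [0.002 0.002]
[ 0.5414 -0.0401  0.1487] [0.0023 0.0023]
[0.6367 0.0316 0.0506] [0.0034 0.0034]
[ 0.6128 -0.0615  0.0525] [0.0028 0.0028]
[ 0.6022 -0.007   0.0917] [0.0024 0.0024]
stand top [[0.5748 0.2826 0.05  ]
 [0.5493 0.1672 0.05  ]
 [0.4906 0.1795 0.05  ]
 [0.5158 0.2969 0.05  ]] 0.11819332204138429 0.05998194741951424
green top [0.53899983 0.26364904 0.102     ] black [0.52349425 0.20171088 0.102     ]
t [(array([220, 210,   9,   8,  57], dtype=int32), array([224.1, 213.6])), (array([527, 277,  48,  30, 840], dtype=int32), array([550.3, 291.8]))]
s [(array([363, 159,   6,   4,  16], dtype=int32), array([365.4, 160.3])), (array([362, 164,   7,  11,  72], dtype=int32), array([365. , 168.8])), (array([  0, 303,  11,  12,  74], dtype=int32), array([  3.3, 308.3]))]
```

```bash
cat >> h.py <<'E'
def plan(pos,rot,tgt,yaw,n):
    """equal world steps, printed in tool axes"""
    Rc=R.from_euler('xyz',rot).as_matrix(); y0=np.arctan2(Rc[1,0],Rc[0,0])
    d=(np.array(tgt)-pos)/n; dy=(yaw-y0)/n
    for i in range(n):
        y=y0+dy*i; tx=np.array([np.cos(y),np.sin(y)]);ty=np.array([np.sin(y),-np.cos(y)])
        print([round(tx@d[:2],4),round(ty@d[:2],4),round(-d[2],4),round(-np.degrees(dy),2)])
E
python3 - <<'E'
from h import *
from rig import get_state
s=get_state()
plan(s["ee_pos"],s["tool_rot"],[0.607,-0.005,0.2],-0.222,16)
E
```

```text
[np.float64(-0.0291), np.float64(-0.0362), np.float64(0.0019), np.float64(-3.76)]
[np.float64(-0.0267), np.float64(-0.038), np.float64(0.0019), np.float64(-3.76)]
[np.float64(-0.0242), np.float64(-0.0397), np.float64(0.0019), np.float64(-3.76)]
[np.float64(-0.0215), np.float64(-0.0412), np.float64(0.0019), np.float64(-3.76)]
[np.float64(-0.0188), np.float64(-0.0425), np.float64(0.0019), np.float64(-3.76)]
[np.float64(-0.0159), np.float64(-0.0436), np.float64(0.0019), np.float64(-3.76)]
[np.float64(-0.013), np.float64(-0.0446), np.float64(0.0019), np.float64(-3.76)]
[np.float64(-0.0101), np.float64(-0.0453), np.float64(0.0019), np.float64(-3.76)]
[np.float64(-0.0071), np.float64(-0.0459), np.float64(0.0019), np.float64(-3.76)]
[np.float64(-0.0041), np.float64(-0.0463), np.float64(0.0019), np.float64(-3.76)]
[np.float64(-0.001), np.float64(-0.0464), np.float64(0.0019), np.float64(-3.76)]
[np.float64(0.002), np.float64(-0.0464), np.float64(0.0019), np.float64(-3.76)]
[np.float64(0.0051), np.float64(-0.0462), np.float64(0.0019), np.float64(-3.76)]
[np.float64(0.0081), np.float64(-0.0457), np.float64(0.0019), np.float64(-3.76)]
[np.float64(0.0111), np.float64(-0.0451), np.float64(0.0019), np.float64(-3.76)]
[np.float64(0.014), np.float64(-0.0443), np.float64(0.0019), np.float64(-3.76)]
```

Request:
play_rows(
  plan=[
    [[-0.029, -0.036, 0, -3.76, 0], [-0.027, -0.038, 0, -3.76, 0], [-0.024, -0.04, 0, -3.76, 0], [-0.0215, -0.041, 0, -3.76, 0], [-0.019, -0.0425, 0, -3.76, 0]],
  ],
)

```text
time_s: 0.65
ee_pos: [0.3218, -0.4267, 0.231]
tool_rot: [-3.141, 0.0, -0.942]
force: [0.3, -0.9, -0.1]
finger_gap: 0.144
```

Request:
play_rows(
  plan=[
    [[-0.016, -0.0435, 0, -3.76, 0], [-0.013, -0.0445, 0, -3.76, 0], [-0.01, -0.045, 0, -3.76, 0], [-0.007, -0.046, 0, -3.76, 0], [-0.004, -0.046, 0, -3.76, 0]],
  ],
)

```text
time_s: 1.15
ee_pos: [0.4514, -0.2348, 0.2312]
tool_rot: [-3.142, -0.0, -0.613]
force: [0.5, -0.0, -1.1]
finger_gap: -0.001
```

Request:
play_rows(
  plan=[
    [[-0.001, -0.0465, 0, -3.76, 0], [0.002, -0.0465, 0, -3.76, 0], [0.005, -0.046, 0.01, -3.76, 0], [0.008, -0.0455, 0.01, -3.76, 0], [0.011, -0.045, 0.01, -3.76, 0]],
  ],
)

```text
time_s: 1.65
ee_pos: [0.5811, -0.0426, 0.2008]
tool_rot: [3.142, -0.0, -0.285]
force: [-0.1, -0.2, 0.6]
finger_gap: -0.001
```

Request:
play_rows(
  plan=[
    [[0.014, -0.044, 0, -3.76, 0], [0, 0, 0, 0, 0]],
  ],
)

```text
time_s: 1.85
ee_pos: [0.6075, -0.0019, 0.2004]
tool_rot: [-3.14, 0.001, -0.215]
force: [-0.2, -0.4, -0.5]
finger_gap: -0.001
```

```bash
python3 - <<'E'
from h import *
from rig import *
d=snapshot("wrist");np.savez("pics/w1.npz",**d);cv2.imwrite("pics/w1.png",d["frame"][:,:,::-1])
d=snapshot("scene");np.savez("pics/s1.npz",**d);crop(d,200,60,420,280,2.7,"pics/s1.png")
s=get_state();print({k:np.round(v,4) for k,v in s.items()})
E
```

```text
{'time_s': np.float64(1.95), 'joint_pos': array([-1.9540e-01,  1.7350e-01,  1.6988e+00, -3.0000e-04,  1.2704e+00,
        2.4900e-02]), 'joint_vel': array([-0.0367, -0.0224,  0.0194, -0.0021,  0.0008, -0.0013]), 'effort': array([ 1.28640e+00, -3.86576e+01, -3.20566e+01,  6.58000e-02,
       -1.60000e-02,  1.80000e-03]), 'ee_pos': array([ 0.6062, -0.0053,  0.2007]), 'tool_rot': array([ 3.1413e+00,  1.1000e-03, -2.2030e-01]), 'force': array([ 0.3522, -0.9862, -0.4968]), 'wrist_torque': array([-0.0456,  0.0235, -0.0266]), 'finger_gap': np.float64(-0.0002)}
```

View pics/w1.png

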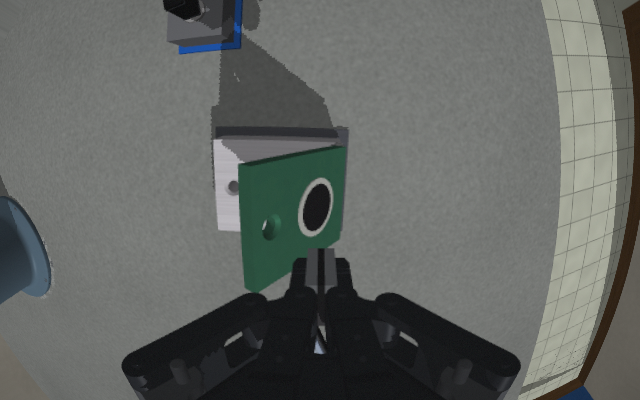

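View pics/s1.png

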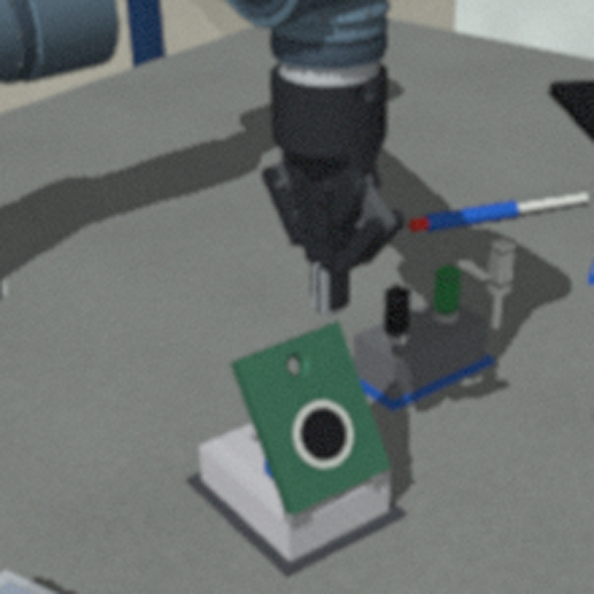

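The wrist view shows the shut fingers at (320,255) beyond the lid's outer face, with the lid hole at (271,227) and the base hole at (233,187). The fingers are on the right side, so I go down and sweep the lid along its arc.

Request:
play_rows(
  plan=[
    [[0, 0, 0.03, 0, 0], [0, 0, 0.025, 0, 0], [-0.011, 0, 0.004, 0, 0], [-0.012, 0, 0.006, 0, 0], [0, 0, 0, 0, 0]],
  ],
)

```text
time_s: 2.45
ee_pos: [0.5817, -0.002, 0.1351]
tool_rot: [3.141, 0.003, -0.224]
force: [0.1, 0.9, 0.8]
finger_gap: -0.003
```

Request:
play_rows(
  plan=[
    [[-0.011, 0, 0.008, 0, 0], [-0.011, 0, 0.009, 0, 0], [-0.009, 0, 0.01, 0, 0], [-0.008, 0, 0.012, 0, 0], [0, 0, 0, 0, 0]],
  ],
)

```text
time_s: 2.95
ee_pos: [0.5436, 0.0076, 0.0952]
tool_rot: [3.141, 0.004, -0.222]
force: [0.2, -0.2, -0.7]
finger_gap: -0.0
```

```bash
python3 - <<'E'
from h import *
from rig import *
d=snapshot("wrist");np.savez("pics/w2.npz",**d);cv2.imwrite("pics/w2.png",d["frame"][:,:,::-1])
d=snapshot("scene");crop(d,200,60,420,280,2.7,"pics/s2.png")
E
```

```text
(no output)
```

View pics/s2.png

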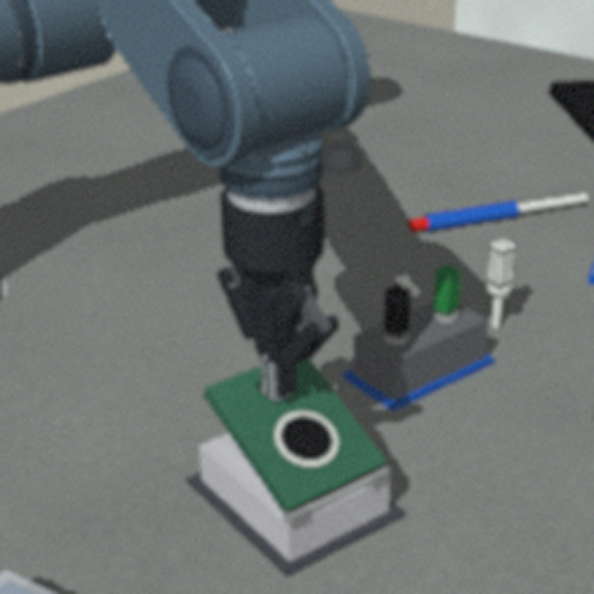

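The fingers have brought the lid down to a slope of about 30°, and they touch it near its hole at (280,390) in the crop. I continue the arc.

Request:
play_rows(
  plan=[
    [[-0.006, 0, 0.012, 0, 0], [-0.004, 0, 0.012, 0, 0], [-0.002, 0, 0.006, 0, 0], [0, 0, 0.003, 0, 0], [0, 0, 0, 0, 0]],
  ],
)

```text
time_s: 3.55
ee_pos: [0.5335, 0.0102, 0.0635]
tool_rot: [3.142, 0.002, -0.222]
force: [0.3, -0.2, -0.4]
finger_gap: -0.001
```

Request:
play_rows(
  plan=[
    [[0, 0, 0.002, 0, 0], [0, 0, 0.001, 0, 0], [0, 0, 0, 0, 0]],
  ],
)

```text
time_s: 3.85
ee_pos: [0.5343, 0.01, 0.0614]
tool_rot: [3.142, -0.0, -0.222]
force: [-1.0, 0.4, -0.0]
finger_gap: 0.003
```

Request:
play_rows(
  plan=[
    [[0, 0, 0.002, 0, 0], [0, 0, 0.001, 0, 0], [0, 0, 0, 0, 0]],
  ],
)

```text
time_s: 4.15
ee_pos: [0.5342, 0.0101, 0.0584]
tool_rot: [-3.142, -0.0, -0.222]
force: [-0.1, 0.1, -0.1]
finger_gap: -0.001
```

Request:
play_rows(
  plan=[
    [[0, 0, 0.001, 0, 0], [0, 0, 0.001, 0, 0], [0, 0, 0, 0, 0]],
  ],
)

```text
time_s: 4.45
ee_pos: [0.534, 0.0101, 0.0564]
tool_rot: [-3.142, 0.0, -0.222]
force: [-1.8, 0.6, 4.1]
finger_gap: -0.001
```

Request:
play_rows(
  plan=[
    [[0, 0, -0.04, 0, 0], [0, 0, -0.05, 0, 0], [0, 0, -0.05, 0, 0], [-0.007, -0.03, 0, 0, 60], [-0.01, -0.048, 0, 0, 60]],
  ],
)

```text
time_s: 4.95
ee_pos: [0.5363, 0.0891, 0.1987]
tool_rot: [-3.141, -0.005, -0.226]
force: [0.5, 0.5, -0.6]
finger_gap: 0.332
```

Request:
play_rows(
  plan=[
    [[-0.01, -0.048, 0, 0, 60], [-0.01, -0.048, 0, 0, 60], [-0.008, -0.044, 0, 0, 60], [-0.006, -0.03, 0, 0, 60], [0, 0, 0, 0, 60]],
  ],
)

```text
time_s: 5.45
ee_pos: [0.5383, 0.2665, 0.1957]
tool_rot: [-3.141, 0.0, -0.217]
force: [-0.2, -0.9, -0.5]
finger_gap: 0.594
```

```bash
python3 - <<'E'
from h import *
from rig import *
d=snapshot("wrist");np.savez("pics/w3.npz",**d);cv2.imwrite("pics/w3.png",d["frame"][:,:,::-1])
d=snapshot("scene");np.savez("pics/s3.npz",**d);crop(d,200,60,420,280,2.7,"pics/s3.png")
s=get_state();print({k:np.round(v,4) for k,v in s.items() if k in("time_s","ee_pos","tool_rot","force","finger_gap")})
E
```

```text
{'time_s': np.float64(5.55), 'ee_pos': array([0.5386, 0.2636, 0.1957]), 'tool_rot': array([ 3.1409e+00,  4.0000e-04, -2.2060e-01]), 'force': array([ 0.0089, -0.7056,  0.267 ]), 'finger_gap': np.float64(0.5995)}
```

View pics/s3.png

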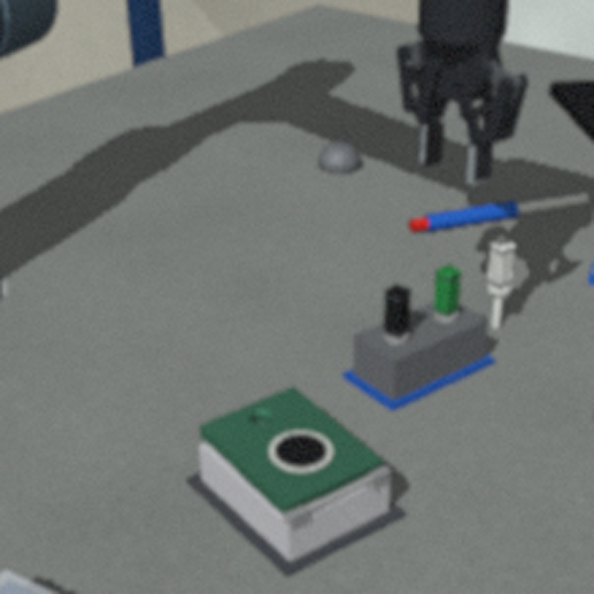

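View pics/w3.png

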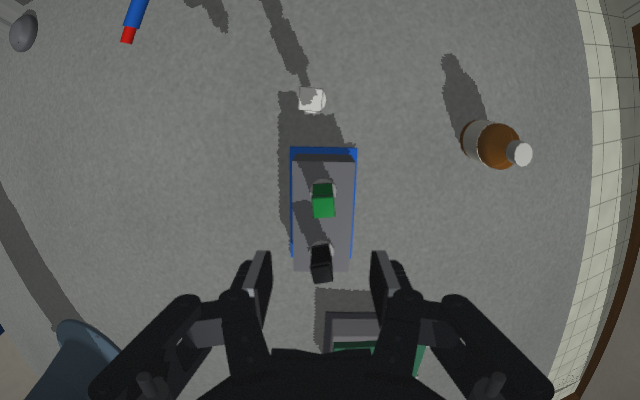

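The lid is down on its gasket, with its hole at (260,413) in the scene crop. The wrist view shows the green knob at (323,200), the black one at (321,262) and the white look-alike at (312,100). I measure the knob's top next.

```bash
python3 - <<'E'
from h import *
w=load("pics/w3.npz")
crop(w,285,140,365,290,5,"pics/w3c.png")
f=w["frame"].astype(int)[150:240,290:360];m=((f[...,1]>1.7*f[...,0])&(f[...,1]>1.7*f[...,2])&(f[...,1]>110)).astype(np.uint8)
c=max(cv2.findContours(m,0,2)[0],key=cv2.contourArea);c=c.reshape(-1,2)+[290,150]
P=np.array([onz(w,u,v,.102,True)[:2] for u,v in c]);
r=cv2.minAreaRect((P*1000).astype(np.float32));print(r)
print(c.min(0),c.max(0))
print("predicted centre px",proj(w,[[0.539,0.2636,.102]],True))
w1=load("pics/w1.npz");print("base hole from w1",onz(w1,233,187,.04,True))
E
```

```text
((538.8385009765625, 265.129150390625), (15.47072696685791, 15.763920783996582), 80.90937042236328)
[313 199] [333 217]
predicted centre px [[323.89592139 209.61167027]]
base hole from w1 [0.51665973 0.01581516 0.04      ]
```

View pics/w3c.png

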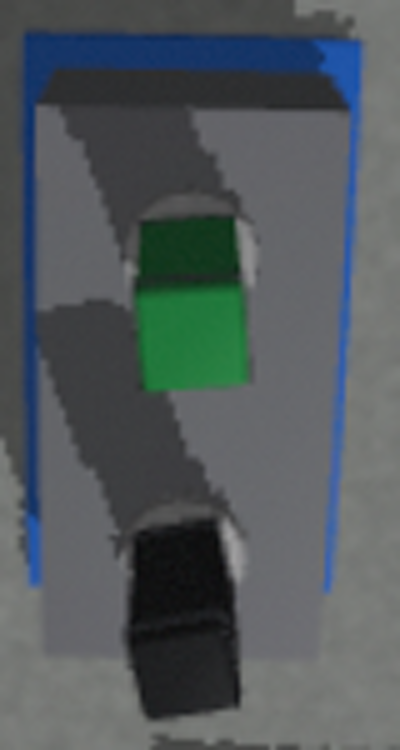

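Request:
play_rows(
  plan=[
    [[0, -0.0007, 0.03, -3.5, 60], [0, 0, 0.04, 0, 60], [0, 0, 0.035, 0, 60], [0, 0, 0.02, 0, 60], [0, 0, 0.0065, 0, 60]],
  ],
)

```text
time_s: 6.05
ee_pos: [0.5372, 0.2619, 0.0616]
tool_rot: [3.139, 0.005, -0.163]
force: [0.9, -0.5, -0.1]
finger_gap: 0.6
```

Request:
play_rows(
  plan=[
    [[0, 0, 0, 0, 0], [0, 0, 0, 0, 0], [0, 0, 0, 0, 0], [0, 0, 0, 0, 0], [0, 0, 0, 0, 0]],
  ],
)

```text
time_s: 6.55
ee_pos: [0.5405, 0.2641, 0.0667]
tool_rot: [-3.141, -0.003, -0.161]
force: [-0.1, -0.8, 6.0]
finger_gap: 0.205
```

```bash
python3 - <<'E'
from h import *
from rig import *
d=snapshot("wrist");np.savez("pics/w4.npz",**d);crop(d,220,140,420,340,3,"pics/w4.png")
s=get_state();print({k:np.round(v,4) for k,v in s.items() if k in("time_s","ee_pos","tool_rot","force","finger_gap")})
E
```

```text
{'time_s': np.float64(6.6), 'ee_pos': array([0.5405, 0.2641, 0.0667]), 'tool_rot': array([-3.1406, -0.0032, -0.1607]), 'force': array([ 0.404 , -0.9101,  6.8514]), 'finger_gap': np.float64(0.1982)}
```

View pics/w4.png

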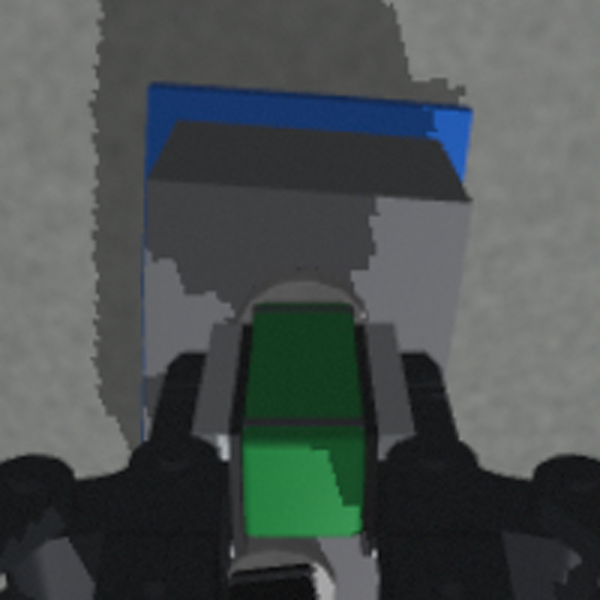

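Request:
play_rows(
  plan=[
    [[0, 0, -0.015, 0, 0], [0, 0, -0.035, 0, 0], [0, 0, -0.045, 0, 0], [0, 0, -0.03, 0, 0], [0, 0, 0, 0, 0]],
  ],
)

```text
time_s: 7.1
ee_pos: [0.5419, 0.265, 0.1966]
tool_rot: [-3.137, -0.01, -0.161]
force: [0.3, -0.4, -0.5]
finger_gap: 0.2
```

Request:
play_rows(
  plan=[
    [[0.002, 0.03, 0, 0, 0], [0.003, 0.045, 0, 0, 0], [0.004, 0.049, 0, 0, 0], [0.004, 0.049, 0, 0, 0], [0.003, 0.045, 0, 0, 0]],
  ],
)

```text
time_s: 7.6
ee_pos: [0.5185, 0.0446, 0.1889]
tool_rot: [3.142, 0.002, -0.161]
force: [0.5, -0.3, 0.6]
finger_gap: 0.201
```

Request:
play_rows(
  plan=[
    [[0.002, 0.031, 0, 0, 0], [0, 0, 0, 0, 0], [0, 0, 0, 0, 0]],
  ],
)

```text
time_s: 7.9
ee_pos: [0.5162, 0.0151, 0.189]
tool_rot: [-3.141, 0.002, -0.162]
force: [0.4, 0.9, -1.0]
finger_gap: 0.199
```

```bash
python3 - <<'E'
from h import *
from rig import *
for n in("wrist","scene","top"):
    d=snapshot(n);np.savez("pics/%s5.npz"%n,**d)
    if n=="wrist":cv2.imwrite("pics/w5.png",d["frame"][:,:,::-1])
    if n=="scene":crop(d,230,60,430,260,3,"pics/s5.png")
crop(load("pics/s3.npz"),265,195,350,275,7,"pics/s3c.png")
s=get_state();print({k:np.round(v,4) for k,v in s.items() if k in("time_s","ee_pos","tool_rot","force","finger_gap")})
E
```

```text
{'time_s': np.float64(8.05), 'ee_pos': array([0.5166, 0.0163, 0.1894]), 'tool_rot': array([-3.1413e+00,  1.0000e-03, -1.5940e-01]), 'force': array([ 0.4755, -0.6154, -0.4571]), 'finger_gap': np.float64(0.206)}
```

View pics/w5.png

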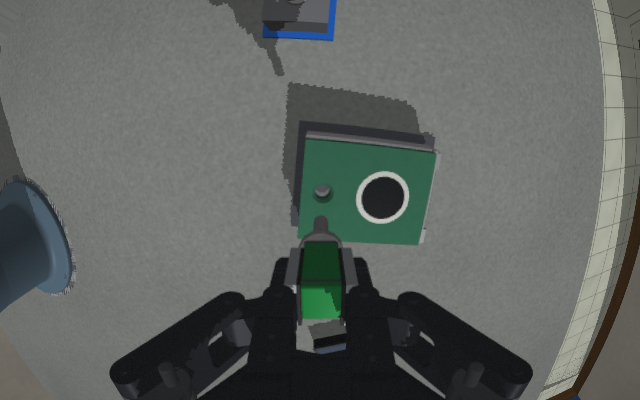

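View pics/s5.png

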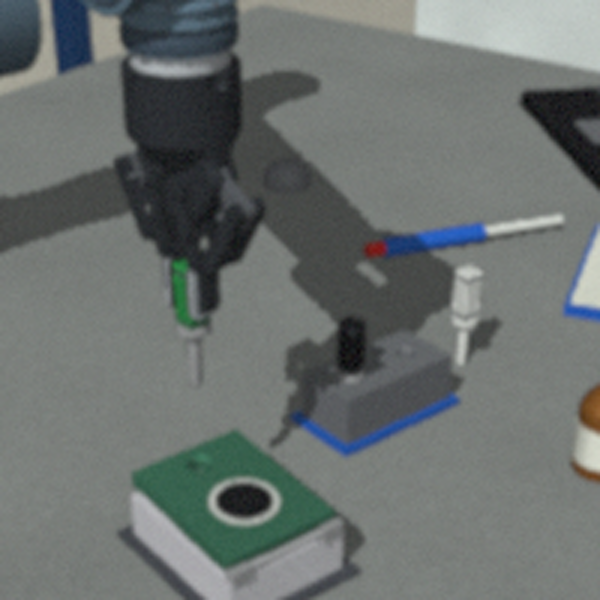

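View pics/s3c.png

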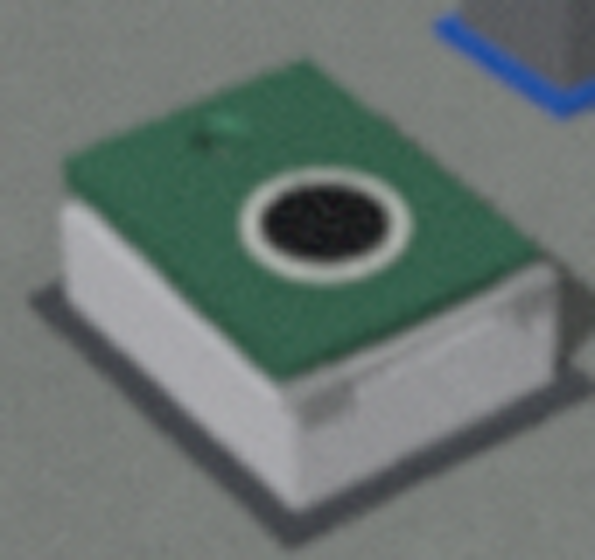

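```bash
python3 - <<'E'
from h import *
w=load("pics/wrist5.npz");s3=load("pics/s3.npz")
crop(w,285,165,365,265,6,"pics/w5c.png")
for u,v in((322.5,191.5),(323,193)):print("lid hole w5",onz(w,u,v,.059,True)[:2])
for u,v in((320.5,218),(320.5,221)):print("tip w5",onz(w,u,v,.127,True)[:2])
print("lid hole s3",onz(s3,265+221/7,195+129/7,.059))
print("expected px: hole",proj(w,[[.518,.0151,.059]],True),"tip",proj(w,[[.5166,.0163,.127]],True))
E
```

```text
lid hole w5 [0.51664106 0.01678184]
lid hole w5 [0.51686236 0.01529399]
tip w5 [0.51519149 0.01785697]
tip w5 [0.5148202  0.01560417]
lid hole s3 [0.51447991 0.01561478 0.059     ]
expected px: hole [[324.26114938 193.00816065]] tip [[322.82582257 219.72294215]]
```

View pics/w5c.png

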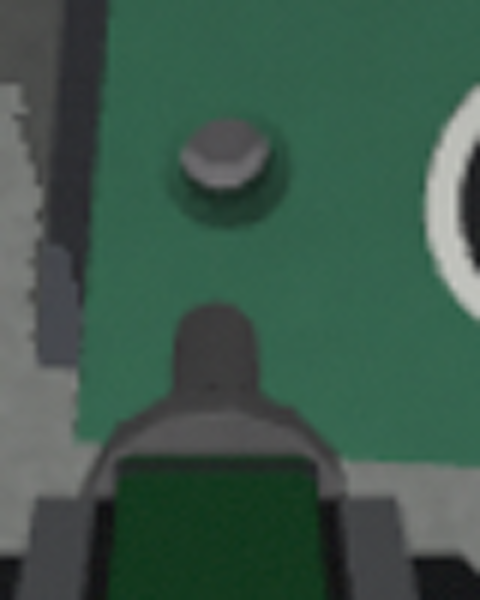

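Request:
play_rows(
  plan=[
    [[0.0018, 0.0008, 0.03, 0, 0], [0, 0, 0.024, 0, 0], [0, 0, 0, 0, 0], [0, 0, 0, 0, 0]],
  ],
)

```text
time_s: 8.45
ee_pos: [0.5185, 0.015, 0.1359]
tool_rot: [-3.141, 0.001, -0.16]
force: [-0.3, 0.2, -1.0]
finger_gap: 0.205
```

```bash
python3 - <<'E'
from h import *
from rig import *
w=snapshot("wrist");np.savez("pics/w6.npz",**w);crop(w,285,165,365,265,6,"pics/w6c.png")
t=snapshot("top");np.savez("pics/t6.npz",**t)
d=snapshot("scene");np.savez("pics/s6.npz",**d);crop(d,250,150,350,260,5.4,"pics/s6.png")
s=get_state();print({k:np.round(v,4) for k,v in s.items() if k in("time_s","ee_pos","tool_rot","force","finger_gap")})
z=s["ee_pos"][2]-.0627;print("tip z",z,proj(w,[[*s["ee_pos"][:2],z],[.5175,.0148,.059]],True))
E
```

```text
{'time_s': np.float64(8.6), 'ee_pos': array([0.5197, 0.0143, 0.1375]), 'tool_rot': array([ 3.1415e+00, -2.9000e-03, -1.6030e-01]), 'force': array([-0.5696, -0.0616, -1.3778]), 'finger_gap': np.float64(0.2001)}
tip z 0.07479886701244354 [[324.23908603 222.49161506]
 [321.03069955 214.35307814]]
```

View pics/w6c.png

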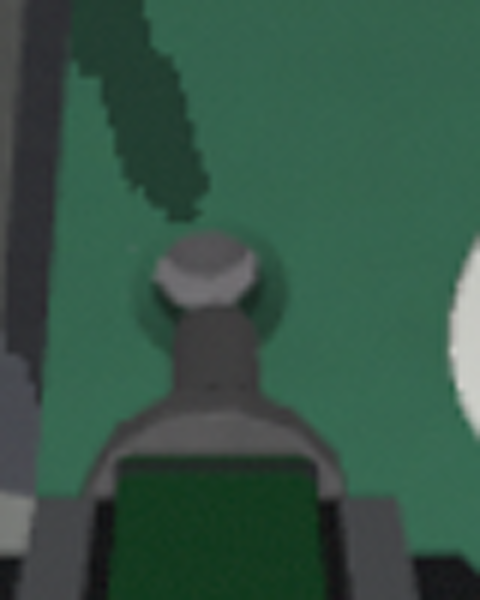

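View pics/s6.png

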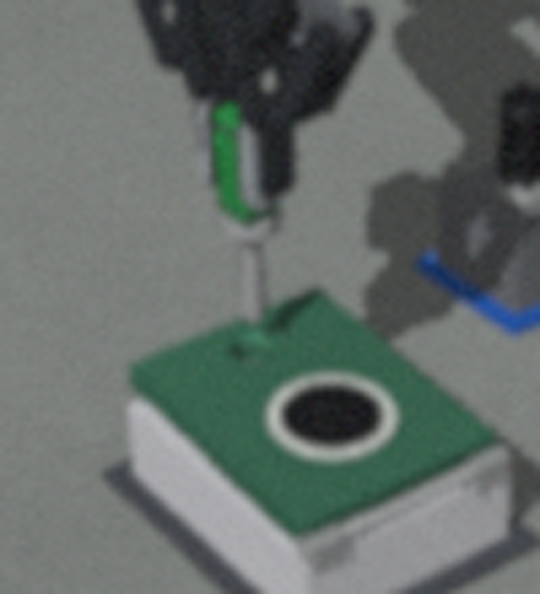

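```bash
python3 - <<'E'
from h import *
w=load("pics/w6.npz")
h=onz(w,320.2,214.2,.059,True)
for z in(.071,.0735,.076):
    t=onz(w,321.2,220.8,z,True);d=(h-t)[:2];y=-.16
    print("hole",h[:2],"tip",t[:2],"tool dx,dy",d@[np.cos(y),np.sin(y)],d@[np.sin(y),-np.cos(y)])
# pin vertical? project vertical line
s=load("pics/s6.npz");print((proj(s,[[.519,.0145,.17],[.519,.0145,.075]])-[250,150])*5.4)
E
```

```text
hole [0.51690214 0.01502125] tip [0.51756714 0.01441066] tool dx,dy -0.000753788059691146 -0.0004968381947577902
hole [0.51690214 0.01502125] tip [0.51772849 0.01541156] tool dx,dy -0.0007536131991774911 0.0005169819296781445
hole [0.51690214 0.01502125] tip [0.51788984 0.01641246] tool dx,dy -0.0007534383386638405 0.001530802054114052
[[246.87865371 115.17290774]
 [256.41075671 315.86989026]]
```

```bash
python3 - <<'E'
from h import *
s=load("pics/s6.npz");crop(s,280,165,320,215,14,"pics/s6c.png")
print((proj(s,[[.519,.0145,.15],[.519,.0145,.115],[.519,.0145,.075]])-[280,165])*14)
E
```

```text
[[225.50040512 203.23241753]
 [234.71050671 397.14970915]
 [244.76862852 608.92193771]]
```

View pics/s6c.png

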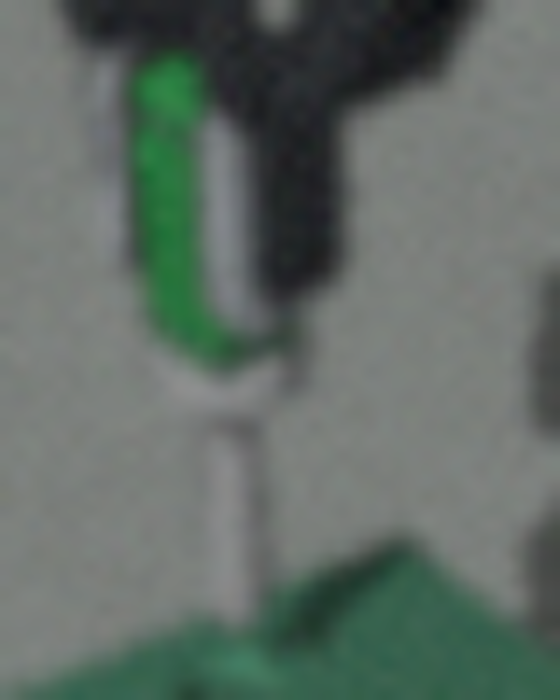

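Request:
play_rows(
  plan=[
    [[-0.0008, 0.0003, 0, 0, 0], [0, 0, 0.01, 0, 0], [0, 0, 0.01, 0, 0], [0, 0, 0.006, 0, 0], [0, 0, 0, 0, 0]],
  ],
)

```text
time_s: 9.1
ee_pos: [0.5166, 0.0142, 0.108]
tool_rot: [-3.142, 0.003, -0.161]
force: [-0.3, 0.7, -0.8]
finger_gap: 0.2
```

```bash
python3 - <<'E'
from h import *
from rig import *
w=snapshot("wrist");np.savez("pics/w7.npz",**w);crop(w,285,165,365,265,6,"pics/w7c.png")
d=snapshot("scene");crop(d,250,150,350,260,5.4,"pics/s7.png")
s=get_state();print({k:np.round(v,4) for k,v in s.items() if k in("time_s","ee_pos","tool_rot","force","finger_gap")})
E
```

```text
{'time_s': np.float64(9.2), 'ee_pos': array([0.5176, 0.014 , 0.1094]), 'tool_rot': array([-3.1416e+00,  7.0000e-04, -1.6100e-01]), 'force': array([-0.2049,  0.2521, -0.7934]), 'finger_gap': np.float64(0.2019)}
```

View pics/w7c.png

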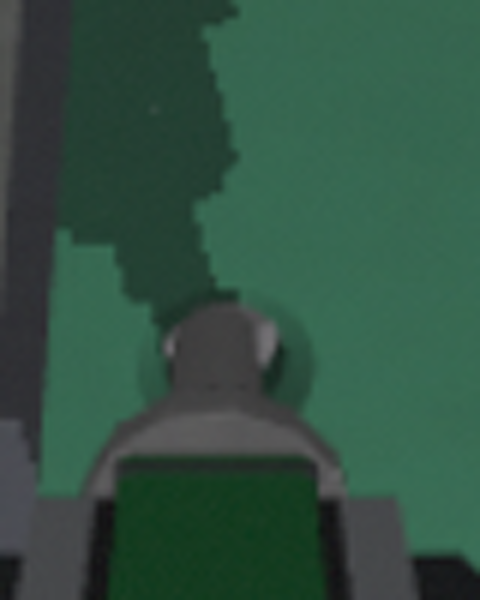

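View pics/s7.png

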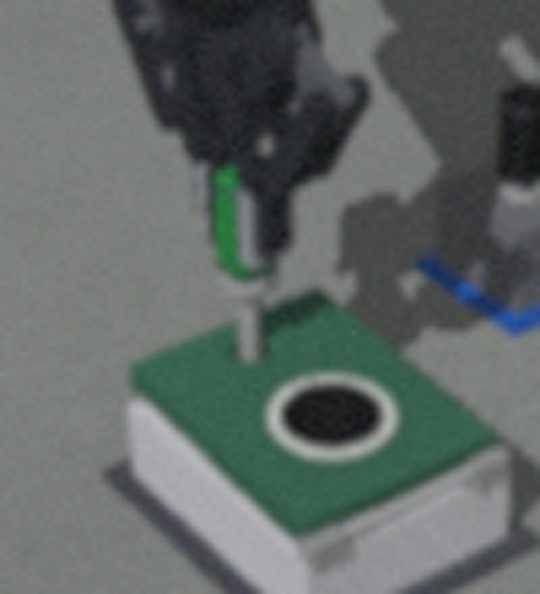

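The shaft's foot is inside the lid hole: the ring is centred at x≈225 in the crop and the shaft at x≈217, so about 0.8 mm off. I nudge it and keep going down.

Request:
play_rows(
  plan=[
    [[0.0007, 0, 0.005, 0, 0], [0, 0, 0.006, 0, 0], [0, 0, 0.006, 0, 0], [0, 0, 0, 0, 0]],
  ],
)

```text
time_s: 9.6
ee_pos: [0.5177, 0.014, 0.0916]
tool_rot: [3.142, 0.002, -0.161]
force: [-0.8, 0.5, -1.0]
finger_gap: 0.202
```

Request:
play_rows(
  plan=[
    [[0, 0, 0.005, 0, 0], [0, 0, 0.005, 0, 0], [0, 0, 0.003, 0, 0], [0, 0, 0, 0, 0]],
  ],
)

```text
time_s: 10.0
ee_pos: [0.5182, 0.0139, 0.0792]
tool_rot: [3.141, 0.001, -0.161]
force: [-0.9, 0.0, -1.6]
finger_gap: 0.202
```

Request:
play_rows(
  plan=[
    [[0, 0, 0.003, 0, 0], [0, 0, 0.002, 0, 0], [0, 0, 0, 0, 0]],
  ],
)

```text
time_s: 10.3
ee_pos: [0.5184, 0.0139, 0.0747]
tool_rot: [-3.142, 0.0, -0.161]
force: [-2.0, 1.0, 1.4]
finger_gap: 0.203
```

Request:
play_rows(
  plan=[
    [[0, 0, 0.002, 0, 0], [0, 0, 0.001, 0, 0], [0, 0, 0, 0, 0]],
  ],
)

```text
time_s: 10.6
ee_pos: [0.5183, 0.0139, 0.0717]
tool_rot: [3.142, 0.0, -0.161]
force: [-3.2, -0.2, 2.5]
finger_gap: 0.205
```

Request:
play_rows(
  plan=[
    [[-0.0004, 0, 0.001, 0, 0], [0, 0, 0.001, 0, 0], [0, 0, 0, 0, 0]],
  ],
)

```text
time_s: 10.9
ee_pos: [0.5181, 0.0139, 0.0699]
tool_rot: [3.142, -0.0, -0.161]
force: [-3.2, 0.8, 6.2]
finger_gap: 0.2
```

Request:
play_rows(
  plan=[
    [[0, 0, 0.001, 0, 0], [0, 0, 0.001, 0, 0], [0, 0, 0, 0, 0]],
  ],
)

```text
time_s: 11.2
ee_pos: [0.5182, 0.014, 0.0685]
tool_rot: [3.142, 0.0, -0.161]
force: [-5.0, 1.9, 9.6]
finger_gap: 0.198
```

Request:
play_rows(
  plan=[
    [[-0.0004, 0, 0.001, 0, 0], [0, 0, 0.001, 0, 0], [0, 0, 0, 0, 0], [0, 0, 0, 0, 0]],
  ],
)

```text
time_s: 11.6
ee_pos: [0.5181, 0.014, 0.0673]
tool_rot: [3.142, -0.0, -0.161]
force: [-8.1, 2.6, 13.7]
finger_gap: 0.203
```

```bash
python3 - <<'E'
from h import *
from rig import *
w=snapshot("wrist");np.savez("pics/w8.npz",**w);crop(w,240,120,440,270,4,"pics/w8c.png")
d=snapshot("scene");np.savez("pics/s8.npz",**d);crop(d,260,180,350,265,6.6,"pics/s8.png")
for i in range(3):
    snapshot("top");s=get_state();print({k:np.round(v,4) for k,v in s.items() if k in("time_s","ee_pos","tool_rot","force","finger_gap")})
E
```

```text
{'time_s': np.float64(11.75), 'ee_pos': array([0.5181, 0.014 , 0.0673]), 'tool_rot': array([ 3.1416e+00, -1.0000e-04, -1.6070e-01]), 'force': array([-7.5522,  1.4063, 14.4609]), 'finger_gap': np.float64(0.2029)}
{'time_s': np.float64(11.8), 'ee_pos': array([0.5181, 0.014 , 0.0673]), 'tool_rot': array([ 3.1416e+00, -2.0000e-04, -1.6070e-01]), 'force': array([-7.5685,  2.3498, 15.2629]), 'finger_gap': np.float64(0.1985)}
{'time_s': np.float64(11.85), 'ee_pos': array([0.5181, 0.014 , 0.0673]), 'tool_rot': array([ 3.1416e+00, -2.0000e-04, -1.6070e-01]), 'force': array([-8.1122,  2.6653, 14.183 ]), 'finger_gap': np.float64(0.2005)}
```

View pics/w8c.png

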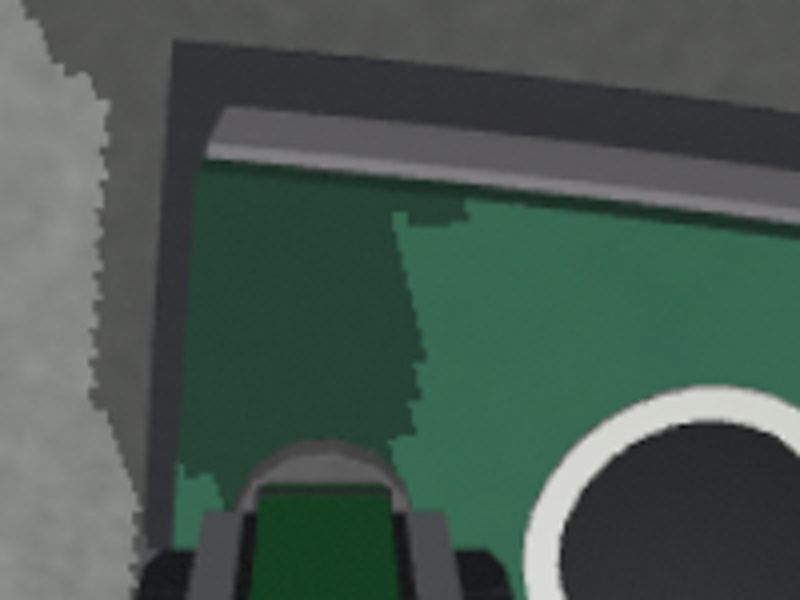

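View pics/s8.png

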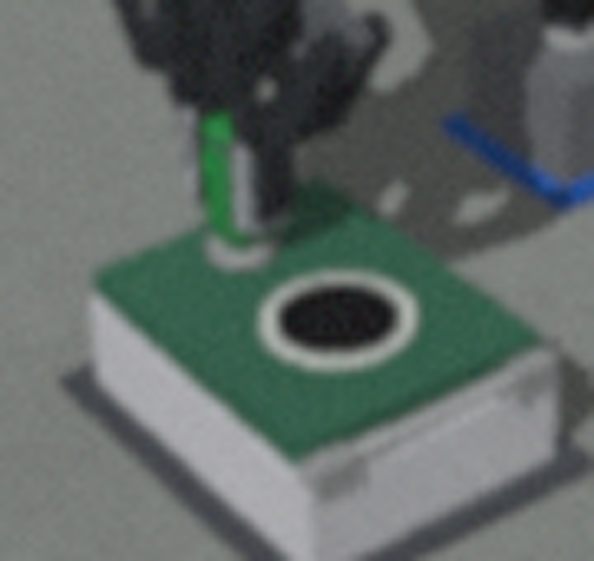

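```bash
python3 - <<'E'
from h import *
s=load("pics/s8.npz")
bh=np.array([.5172,.0148]);y=-.222;X=np.array([np.cos(y),np.sin(y)]);Y=np.array([-np.sin(y),np.cos(y)])
for u,v in((-.02,-.048),(-.02,.048),(.104,-.048)):
  for z in(.054,.060): print(u,v,z,proj(s,[[*(bh+u*X+v*Y),z]]))
a=load("pics/s3.npz");
st=np.hstack([cv2.resize(q["frame"][205:265,262:347,::-1],None,fx=4.6,fy=4.6,interpolation=cv2.INTER_CUBIC) for q in(a,s)])
cv2.imwrite("pics/cmp.png",st)
# lid green mask leftmost col / silhouettes
for q in(a,s):
    f=q["frame"].astype(int);m=(f[...,1]>1.35*f[...,0])&(f[...,1]>1.15*f[...,2]);m[:, :262]=0;m[:,350:]=0;m[:205]=0;m[270:]=0
    for c in(277,281,300,305,310): 
        r=np.where(m[:,c])[0]; print(c,r.min() if len(r) else None,r.max() if len(r) else None,end="; ")
    print()
E
```

```text
-0.02 -0.048 0.054 [[274.80308776 219.78382411]]
-0.02 -0.048 0.06 [[274.61671085 217.60239311]]
-0.02 0.048 0.054 [[308.62948838 204.55913242]]
-0.02 0.048 0.06 [[308.56708629 202.43828807]]
0.104 -0.048 0.054 [[308.71905955 246.94926846]]
0.104 -0.048 0.06 [[308.6473601  244.66607439]]
277 217 223; 281 215 226; 300 207 244; 305 205 248; 310 205 246; 
277 220 225; 281 219 229; 300 220 245; 305 208 248; 310 209 246;
```

View pics/cmp.png

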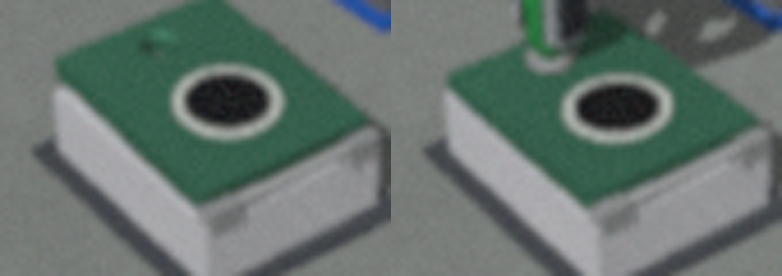

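Request:
play_rows(
  plan=[
    [[-0.001, 0, 0, 0, 0], [0, 0, 0, 0, 0], [0, 0, 0, 0, 0]],
  ],
)

```text
time_s: 12.15
ee_pos: [0.518, 0.014, 0.0676]
tool_rot: [3.142, -0.003, -0.161]
force: [-5.0, 1.0, 13.1]
finger_gap: 0.204
```

Request:
play_rows(
  plan=[
    [[-0.0013, 0.0004, 0, 0, 0], [0, 0, 0, 0, 0], [0, 0, 0, 0, 0]],
  ],
)

```text
time_s: 12.45
ee_pos: [0.5178, 0.0137, 0.0679]
tool_rot: [-3.141, -0.006, -0.161]
force: [-1.2, 2.1, 10.2]
finger_gap: 0.202
```

Request:
play_rows(
  plan=[
    [[-0.0003, -0.0004, 0.001, 0, 0], [0, 0, 0.001, 0, 0], [0, 0, 0, 0, 0], [0, 0, 0, 0, 0]],
  ],
)

```text
time_s: 12.85
ee_pos: [0.5179, 0.014, 0.0668]
tool_rot: [3.141, -0.006, -0.161]
force: [-4.7, 1.2, 16.3]
finger_gap: 0.2
```

```bash
python3 - <<'E'
from h import *
from rig import *
s=snapshot("scene");np.savez("pics/s9.npz",**s)
t=snapshot("top");np.savez("pics/t9.npz",**t)
crop(s,262,195,352,265,8,"pics/s9.png");crop(t,180,165,360,250,4.4,"pics/t9.png")
for n in("s8","s9"):
    f=load("pics/%s.npz"%n)["frame"].astype(int);m=(f[...,1]>1.35*f[...,0])&(f[...,1]>1.15*f[...,2]);m[:, :262]=0;m[:,350:]=0;m[:205]=0;m[270:]=0
    print([(c,np.where(m[:,c])[0].min(),np.where(m[:,c])[0].max()) for c in(277,281,285,310)])
for i in range(2):
    snapshot("top");q=get_state();print({k:np.round(v,4) for k,v in q.items() if k in("time_s","ee_pos","tool_rot","force","finger_gap")})
E
```

```text
[(277, np.int64(220), np.int64(225)), (281, np.int64(219), np.int64(229)), (285, np.int64(217), np.int64(232)), (310, np.int64(209), np.int64(246))]
[(277, np.int64(221), np.int64(225)), (281, np.int64(219), np.int64(229)), (285, np.int64(217), np.int64(232)), (310, np.int64(209), np.int64(246))]
{'time_s': np.float64(13.0), 'ee_pos': array([0.5179, 0.014 , 0.0668]), 'tool_rot': array([ 3.1415, -0.0059, -0.1609]), 'force': array([-4.4987,  0.901 , 17.4915]), 'finger_gap': np.float64(0.2042)}
{'time_s': np.float64(13.05), 'ee_pos': array([0.5178, 0.014 , 0.0668]), 'tool_rot': array([ 3.1414, -0.0058, -0.1608]), 'force': array([-4.2948,  2.0014, 16.7844]), 'finger_gap': np.float64(0.1991)}
```

View pics/s9.png

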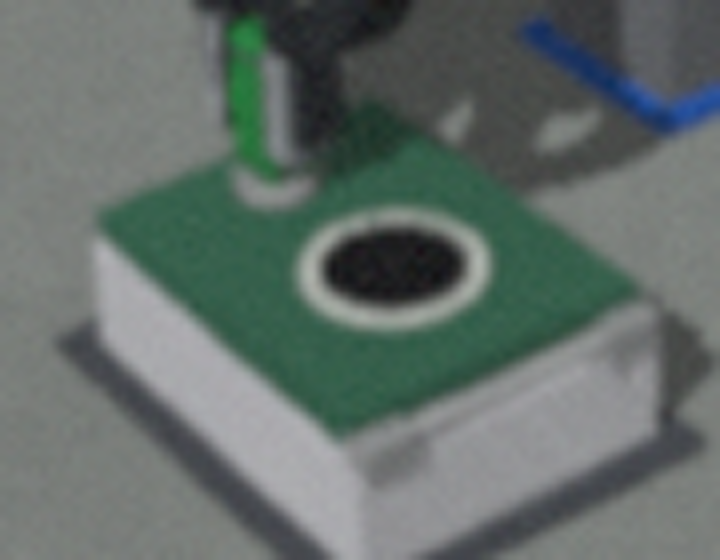

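View pics/t9.png

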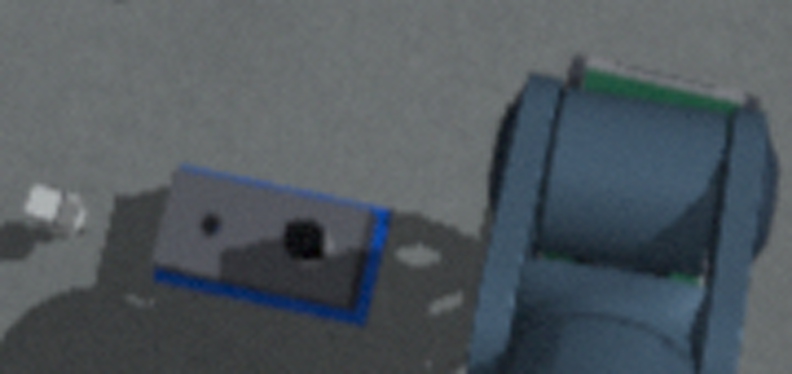

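The lid edge is on the same pixels at about 14 N and about 17 N, so it is on its hard stop. The collar sits on the lid at (275,190), and the black pin and white look-alike are where they were. I hand in.

```bash
python3 -c "
from rig import *
print(close_job())"
```

```text
the job is handed in; nothing more can be done
None
```

I swung the green lid down onto its gasket. Then I took the green-knobbed pin from the stand, put it through the lid and base holes, and pressed until the collar bore on the lid. I handed the job in at about 13 s, still gripping the pin and pressing down with about 17 N.

**Last checks:**
- **Lid shut:** in the scene view the lid's edge moved by no more than one pixel between about 14 N and 17 N, so I take it to be on its hard stop.
- **Pin seated:** the collar looked flush on the lid, and the TCP stayed steady over the last readings.
- **Bystanders:** the black-knobbed pin and the white look-alike were where they started. I did not go near the cuvette box or the bottle, but I did not check them again at the end.

**Checks that disagreed:**
- **Height:** the final TCP height of 66.8 mm is about 4 mm lower than the roughly 70.7 mm I worked out from the grasp. The pin probably shifted a little in the grip, or the fingers gave under load.
- **Lid drop:** the lid's edge dropped 3 to 4 pixels as it was pressed shut, against about 2 pixels predicted. It may have stood slightly higher than the relaxed gasket height beforehand.
- **Side force:** about 4 to 5 N of sideways force remained at the end, down from about 8 N after I eased it.

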